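Clamp the filter under the torque-limited screw

ROBOT

A 6-joint arm with a two-finger parallel gripper is mounted at the origin on the work surface. World frame = base frame: x ahead of the robot, y to its left, z up, the work surface at z = 0. Lengths are in mm, angles in rad, forces in N, time in s.
With the tool pointing down it reaches from about 150 to 775 mm from the base axis. Payload 6.1 kg.
Tool frame: the origin (TCP) lies at the very end of the fingers, on their centre line; the grasp point (between the pads) lies 19 mm behind it; z points along the fingers, y is the direction in which the jaws open and shut (so a half turn about z gives the same grasp; the last joint's range is limited). The gripper opens to 85 mm and grips with 20 to 120 N. Pads are 22 mm wide; open, the fingers measure 114 mm over their backs; the gripper's body (76 mm by 85 mm) begins 54 mm behind the grasp point. The pads swing forward as they close: fully open they stand 13 mm farther back than shut.
Start: joints at [-1.102, 0.126, -0.04, 1.405, 0, 1.571], TCP at [237.195, -468.345, 231.295] pointing down, gripper open.
Joint ranges: [-2.72, 2.72], [-0.95, 1.95], [-1.27, 1.35], [-1.78, 2.02], [-1.46, 1.47], [-3.14, 3.14]. Speed limits (rad/s): [2.39, 2.39, 3.01, 3.14, 3.14, 3.14].

INTERFACE

Orientations are given as a unit quaternion [x, y, z, w].
In Python, from bench import sensors, cams, order gives the robot as it stands.
- The arm moves only by the shell command python3 -m jog 'ROWS'. ROWS is text: rows parted by semicolons, each of 7 numbers parted by spaces: the shift along the tool's x, y, z in m, then the turn, a rotation vector about the tool's x, y, z in rad, then the finger opening in m, from 0 to 0.0854. In form: x y z rx ry rz gripper; .... A call has exactly 8 rows; each row is the pose to reach, as a shift and turn from the pose commanded when the call began, along the tool's axes at that moment; what a row does not reach only later rows make up. A row lasts 1/8 s, in which the tool goes at most 62.5 mm and 10.7 degrees, less where a joint would pass 70% of its speed; a pose out of reach is approached as far as the arm can. A call with a gripper value outside its range is refused whole. The fingers move at their own pace and stop on an object; the grip force is fixed at half the most. Time passes only in rows, so rows that repeat a pose let the fingers close, or fill a call up. It gives the time, the measured TCP pose, the force and the opening at its end, in the units of the state.
- sensors.observe(): the state, without advancing time (a new reading comes with each control period).
- cams.capture(name): name is "side" or "top" or "wrist"; returns a dict with "frame" (384x512x3 uint8, red, green, blue), "fx", "fy", "cx", "cy" (pixels), "xyz" and "rotation" of the camera in the world. Camera axes: x right, y up, looking along -z (the intrinsics and any distortion apply to the point x, -y, -z); pixel columns grow to the right and rows downward; lengths in mm; the calibration is good to about 2 mm. A picture is of the moment at which its call begins. There is no depth.
- order.hand_in(): hands the job in, once; it reports no verdict.
Trained networks look in a picture, given as the dict that the camera call returned (one of the last four; its "shot" number tells which), for a name from the list of things; names that differ only in an ending like _2 or _b are one class to them, and where a whole thing is asked for, a point or a joint stands for the part that bears it (a point fixed in the world has none). Each returns a list of dicts, best first, with "confidence" (0 to 1); they miss things now and then, are a little off and sometimes report something else, mostly with a low value. They report only what shows in the picture. A call takes as long as a camera call. They do not tell look-alikes from the thing itself.
- cams.recognise(picture, name): "position" ([x, y, z] in mm, in world coordinates, good to about 4 mm: the middle of the surface that is visible of it).
- cams.silhouettes(picture, name): "region" (384x512 bool, what is visible of it).
- cams.mark_of(picture, name): "position" ([x, y, z] in mm, in world coordinates, good to about 4 mm: a listed point, or the origin of a listed thing).
The state is a dict: "time_s": time; "joint_positions": joint angles; "joint_vel": joint speeds; "tau": joint torques, N m; "ee_pos": TCP position; "orientation": TCP orientation; "ft_force": force on the tool from outside, world axes, zero at the start; "ft_torque": the same for the moment, N m; "grip_width": finger opening in mm.
Only numpy, scipy, OpenCV 4.12 (cv2) and the standard library are available. Lean on these libraries where they do the work, as an engineer would, in place of code of your own. Each camera call takes 0.05 s, during which the arm holds its last target. There are 200 camera calls.

TASK

Push the sliding carrier with the brass filter gently home against the end stop of the black test bed, under the screw. Then turn the round fluted knob clockwise until its torque limiter slips, stopping after the first or second click, and let go with the filter clamped at the set torque. Leave the things that lie around the bed where they are.

Things in the scene. Friction and masses are not known exactly. Their poses are not given: they have to be found in the camera images.
- bed: Black test bed fixed to the table: plate 240 x 130 x 15 mm, origin at the centre of its underside, x along its two low guide rails (tops 25 mm above the table) towards the end stop, z up. The rails guide the carrier with 1 mm play each side.
- frame: Dark steel gate fixed on the bed, same origin and axes as the bed: two 16 mm posts at y = +-50 mm and a bridge 34 x 124 mm, top 96 mm above the table, at x = 50 mm. The vertical screw goes through the bridge. The screw's foot, hidden below, clamps the filter from above; at the start its gap to the filter is anything from 2 to 7.5 mm and is not measured. The screw holds by itself when let go.
- stop: Aluminium end stop fixed on the bed, 20 x 40 mm, top 55 mm above the table; same origin and axes as the bed. Its face that stops the carrier is at x = 65 mm. Gently: the carrier must not press on it with more than 25 N.
- carrier: Loose aluminium slide plate 115 x 40 x 10 mm between the rails, 0.28 to 0.44 kg, with a brass filter block (30 x 30 x 35 mm, flush with the plate's rear end, top 60 mm above the table) and an upright tab at its front. Origin: underside, 50 mm before the rear end; x towards the stop. Home, the origin is at bed x = 15 mm; it starts 35 to 60 mm short. Sliding takes about 1 to 5 N.
- tab (a point): Point on the carrier's upright push tab (8 mm along x, 16 mm wide along y, 25 to 80 mm above the table), on its centre line, 20 mm below its top edge. At bed x = -43 mm when the carrier is home; the axes are the carrier's.
- knob_mark (a point): Point on the axis of the round fluted black knob (37 mm diameter, 32 mm tall), 12 mm below its top; at bed x = 50 mm, y = 0. Starts 148 mm above the table; the knob and screw go down 2.5 mm per rad turned clockwise seen from above. Its x axis is opposite to the white line on the knob. 10 mm of free neck between knob and collar.
- collar_mark (a point): Point on the knob's axis on top of the screw's aluminium collar (52 mm diameter, 5 mm thick) below the knob, 118 mm above the table at the start; turns with the screw. Its x axis is opposite to the black line on the collar and parallel to the knob's x axis at the start; the angle between them is how far the knob has slipped.
- knob_top (a point): Centre of the knob's top face. The grip is cushioned (1 N m per rad). Free turning takes about 0.18 N m. Once the foot presses on the filter, the torque rises within about 0.6 rad to about 0.3 N m; then the screw stands still and the knob slips over it in clicks, one each 0.52 rad (12 to the turn): the torque drops at once at each click, then rises again. One or two clicks are right, a third is too many.
- attenuator: Bystander, to be left alone: steel cylinder, 22 mm diameter, 46 mm tall, standing beside the bed; origin at its underside.
- spare_filter: Bystander, to be left alone: brass block 45 x 30 x 26 mm lying beside the bed; origin at its underside.
- driver: Bystander, to be left alone: screwdriver 170 mm long; origin at its underside.
- adapter_tray: Bystander, to be left alone: grey divided tray 120 x 90 x 30 mm; origin at its underside.
- handheld_meter: Bystander, to be left alone: grey meter 150 x 75 x 28 mm; origin at its underside.
Mind the look-alikes: they are no part of the job. There is more than one size of the carrier; the one meant has the size given above.

How it is judged (in metres and radians):
On the way:
1. the carrier is pushed home against the end stop (within 2 mm) (x of tab in the frame of bed above -0.045 m), for 0.2 s.
At the end, for the whole second after the job is handed in: The carrier stands home within 2 mm of the stop, the screw clamps it onto the bed with more than 35 N, and the knob has slipped past its first or second click (0.25 to 1.3 rad against the collar); everything is at rest (x of tab in the frame of bed above -0.045 m and contact force between carrier and bed above 35 N and angle between the x axis of knob_mark and the x axis of collar_mark, either way round between 0.25 and 1.3 rad and linear speed of carrier below 0.01 m/s); the robot touches nothing.
It fails at once if the carrier is rammed against the end stop (more than 25 N) (contact force between carrier and stop above 25 N).
It fails at once if the knob is slipped more than two clicks (turned over 1.5 rad against the collar) (angle between the x axis of knob_mark and the x axis of collar_mark, either way round above 1.5 rad).
It fails at once if another thing is moved by more than 20 mm (distance of any of attenuator, spare_filter, driver, adapter_tray, handheld_meter from where it was at the start of the episode above 0.02 m).
It also fails if it takes over 72 s, if anything falls off the work surface, if the arm or the gripper's body presses on something with over 40 N, if the wrist force passes 120 N, or if a joint passes its speed limit or range.

## Working session

There is one attempt and no reset: what is moved stays moved. The work goes in short steps, Python scripts to look and compute and a shell command to move; the robot and the scene stay as the last step left them, time stands still between calls to the robot, and variables do not carry over. Pictures are saved under pics/ and viewed, about 8 in all and at most 12, crops included, and the job is handed in when it is done.

```bash
ls; mkdir -p pics; python3 - <<'E'
from bench import sensors,cams
import cv2,numpy as np
s=sensors.observe(); print({k:np.round(v,3) for k,v in s.items()})
ims=[]
for n in ("side","top"):
    p=cams.capture(n); ims.append(p["frame"]); print(n,np.round(p["xyz"]),np.round(p["rotation"],3).tolist(),p["fx"])
    for o in ("bed","carrier","tab","knob_mark","knob_top","collar_mark","stop","frame"):
        print(o,[(np.round(d["position"]).tolist(),round(d["confidence"],2)) for d in cams.mark_of(p,o)])
    cv2.imwrite(f"pics/{n}.png",cv2.resize(p["frame"][:,:,::-1],(800,600)))
E
```

```text
pics
{'time_s': np.float64(0.0), 'joint_positions': array([-1.102,  0.126, -0.041,  1.405,  0.   ,  1.571]), 'joint_vel': array([ 0.   ,  0.   ,  0.001, -0.   , -0.002,  0.001]), 'tau': array([ 1.0000e-03, -4.3592e+01,  3.5292e+01,  1.7000e-02,  0.0000e+00,
       -0.0000e+00]), 'ee_pos': array([ 237.02 , -467.99 ,  230.511]), 'orientation': array([ 0.973,  0.232, -0.   , -0.001]), 'ft_force': array([ 0.452,  0.412, -0.141]), 'ft_torque': array([-0.041,  0.022,  0.037]), 'grip_width': np.float64(85.245)}
side [-29. 721. 633.] [-0.161, 0.484, 0.821, -0.258] 422.0476297112033
bed [([606.0, 14.0, -2.0], 0.62)]
carrier [([573.0, 14.0, 15.0], 0.84), ([516.0, 170.0, 0.0], 0.83), ([399.0, -13.0, 3.0], 0.6), ([376.0, -336.0, -2.0], 0.19)]
tab [([517.0, 23.0, 58.0], 0.94), ([551.0, 143.0, 36.0], 0.78), ([366.0, -34.0, 36.0], 0.75)]
knob_mark []
knob_top [([655.0, 5.0, 160.0], 0.57)]
collar_mark [([659.0, 6.0, 123.0], 0.9)]
stop [([513.0, 19.0, 60.0], 0.52)]
frame []
top [ 420.   -0. 1107.] [-0.027, 0.038, 0.716, -0.697] 383.63222856998385
bed [([611.0, 10.0, 0.0], 0.69)]
carrier [([574.0, 17.0, 15.0], 0.95), ([401.0, -16.0, -4.0], 0.86), ([610.0, 11.0, -1.0], 0.64), ([518.0, 172.0, 5.0], 0.59)]
tab [([552.0, 143.0, 31.0], 0.75), ([365.0, -37.0, 33.0], 0.65), ([516.0, 16.0, 59.0], 0.61)]
knob_mark [([657.0, 6.0, 144.0], 0.58)]
knob_top [([656.0, 6.0, 159.0], 0.71)]
collar_mark [([657.0, 4.0, 115.0], 0.53)]
stop [([656.0, 7.0, 114.0], 0.61)]
frame []
```

View pics/side.png

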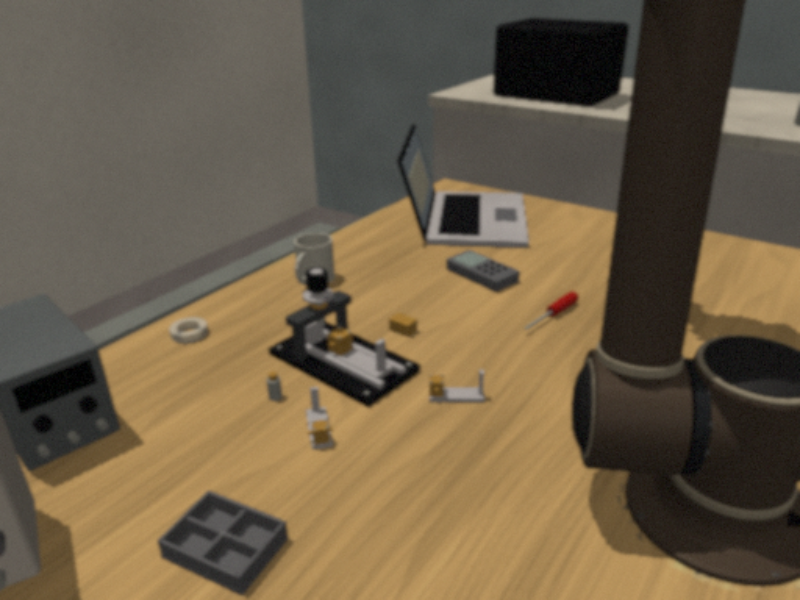

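View pics/top.png

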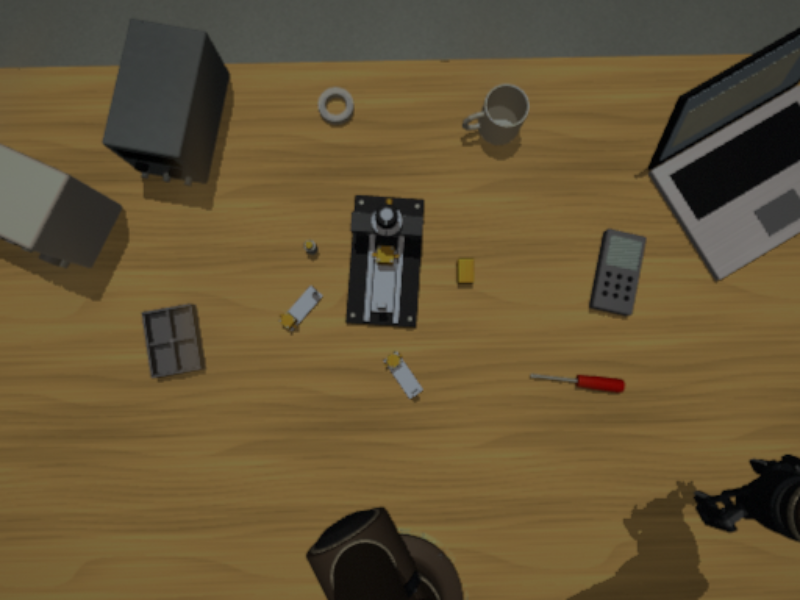

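The carrier meant is the one on the bed, at side (350,345) / top (383,280). It sits between the rails, and its tab height of about 59 mm fits the description. The two look-alikes lie loose at top (303,305) and (403,375), are smaller, and have tab points at about 35 mm. Next I'll measure the bed yaw and confirm in a crop.

```bash
cat > h.py <<'E'
import numpy as np,cv2
from bench import sensors,cams,order
from scipy.spatial.transform import Rotation as R
def ray(p,u,v,z):
    d=np.array(p["rotation"]).reshape(3,3)@np.array([(u-p["cx"])/p["fx"],-(v-p["cy"])/p["fy"],-1]); c=np.array(p["xyz"]); return c+d*(z-c[2])/d[2]
def to(x,y,z):
    s=sensors.observe(); return np.round(R.from_quat(s["orientation"]).inv().apply(np.array([x,y,z])-s["ee_pos"])/1000,4)
def yaw():
    return R.from_quat(sensors.observe()["orientation"]).as_matrix()[:,0]
def st():
    s=sensors.observe(); v=yaw()
    print("t",round(s["time_s"],2),"p",np.round(s["ee_pos"],1),"yaw",round(np.arctan2(v[1],v[0]),3),"j",np.round(s["joint_positions"],2),"F",np.round(s["ft_force"],1),"T",np.round(s["ft_torque"],3),"w",round(s["grip_width"],1))
E
python3 - <<'E'
from h import *
p=cams.capture("top")
m=cams.silhouettes(p,"bed")
k=512/800
q=[ray(p,u*k,v*k,15)[:2] for u,v in((355,196),(424,199),(416,327),(347,322))]
print(np.round(q),"centre",np.round(np.mean(q,0)))
for a,b in((3,0),(2,1)): d=q[b]-q[a];print("yaw",np.arctan2(d[1],d[0]),np.hypot(*d))
for a,b in((0,1),(3,2)): d=q[b]-q[a];print("yaw",np.arctan2(d[1],d[0])+np.pi/2,np.hypot(*d))
c=p["frame"][110:250,180:320,::-1]
cv2.imwrite("pics/crop.png",cv2.resize(c,(600,600),interpolation=cv2.INTER_CUBIC))
E
```

```text
Traceback (most recent call last):
  File "h.py", line 5, in ray
    d=np.array(p["rotation"]).reshape(3,3)@np.array([(u-p["cx"])/p["fx"],-(v-p["cy"])/p["fy"],-1]); c=np.array(p["xyz"]); return c+d*(z-c[2])/d[2]
      ~~~~~~~~~~~~~~~~~~~~~~~~~~~~~~~^^^^^
ValueError: cannot reshape array of size 4 into shape (3,3)
```

```bash
python3 -m jog '0 0 0 0 0 -0.18 0.04;0 0 0 0 0 -0.36 0;0 0 0 0 0 -0.54 0;0 0 0 0 0 -0.72 0;0 0 0 0 0 -0.9 0;0 0 0 0 0 -1.08 0;0 0 0 0 0 -1.26 0;0 0 0 0 0 -1.4 0'; python3 -c "
from h import *
st()"
```

```text
time_s: 2.0
ee_pos: [237.2, -468.3, 231.3]
orientation: [0.592, 0.806, 0.0, -0.0]
ft_force: [1.1, 0.1, -0.3]
grip_width: 0.3
t 2.0 p [ 237.2 -468.3  231.3] yaw 1.874 j [-1.1   0.13 -0.04  1.41  0.    0.17] F [ 1.1  0.1 -0.3] T [ 0.008 -0.006  0.008] w 0.3
```

```bash
sed -i 's/np.array(p\["rotation"\]).reshape(3,3)/R.from_quat(p["rotation"]).as_matrix()/' h.py
python3 - <<'E'
from h import *
p=cams.capture("top")
k=512/800
q=[ray(p,u*k,v*k,15)[:2] for u,v in((355,196),(424,199),(416,327),(347,322))]
print(np.round(q),"centre",np.round(np.mean(q,0)))
for a,b in((3,0),(2,1)): d=q[b]-q[a];print("yaw",np.arctan2(d[1],d[0]),np.hypot(*d))
for a,b in((0,1),(3,2)): d=q[b]-q[a];print("yaw",np.arctan2(d[1],d[0])+np.pi/2,np.hypot(*d))
c=p["frame"][110:250,180:320,::-1]
cv2.imwrite("pics/crop.png",cv2.resize(c,(600,600),interpolation=cv2.INTER_CUBIC))
print(to(480,21,200))
E
```

```text
[[729.  63.]
 [720. -65.]
 [482. -43.]
 [495.  82.]] centre [607.   9.]
yaw -0.08216811553816708 235.04224677085705
yaw -0.09188722202263373 239.02245992088433
yaw -0.06769538203031678 128.44170080320941
yaw -0.0988993015182218 126.12285370726983
[0.3932 0.3792 0.0313]
```

View pics/crop.png

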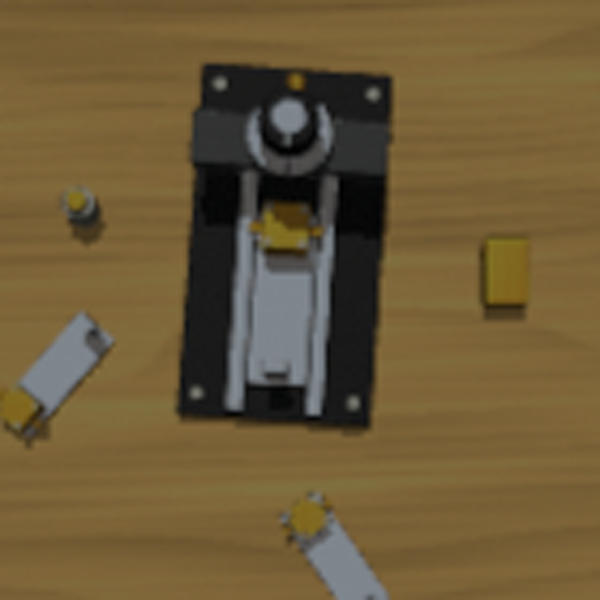

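The crop confirms it: the carrier sits between the rails at crop (280,320), and its tab is at crop (275,368). The loose look-alikes are short. Bed yaw is about -0.088 and its centre about (607.5, 10). Moving on while rotating j6 towards -3.

```bash
python3 -m jog '0.03 0.03 0 0 0 -0.18 0;0.06 0.06 0 0 0 -0.36 0;0.09 0.09 0 0 0 -0.54 0;0.12 0.12 0 0 0 -0.72 0;0.15 0.15 0 0 0 -0.9 0;0.18 0.18 0 0 0 -1.08 0;0.21 0.21 0 0 0 -1.26 0;0.24 0.24 0 0 0 -1.44 0' >/dev/null; python3 -c "
from h import *
st();print(to(480,21,200))"
```

```text
t 3.05 p [ 396.7 -167.2  231.5] yaw -2.971 j [-0.4  -0.05 -0.23  1.4  -0.   -0.57] F [ 0.5 -0.   0.6] T [ 0.013 -0.007  0.019] w 0.2
[-0.1141  0.1713  0.0315]
```

```bash
python3 -m jog '-0.014 0.021 0.004 0 0 -0.18 0;-0.028 0.042 0.008 0 0 -0.36 0;-0.042 0.064 0.012 0 0 -0.54 0;-0.057 0.086 0.016 0 0 -0.72 0;-0.071 0.107 0.02 0 0 -0.9 0;-0.085 0.128 0.024 0 0 -1.08 0;-0.1 0.15 0.028 0 0 -1.26 0;-0.114 0.171 0.031 0 0 -1.44 0' >/dev/null; python3 -c "
from h import *
st();print(to(480,21,100))"
```

```text
t 4.05 p [480.4  20.  200.2] yaw -1.531 j [ 0.04  0.04 -0.2   1.33 -0.   -1.57] F [ 0.5 -1.1  0.1] T [-0.035 -0.016  0.005] w -0.3
[-0.001   0.0004  0.1002]
```

```bash
python3 -m jog '-0.001 0 0.018 0 0 -0.18 0;-0.001 0 0.036 0 0 -0.36 0;-0.001 0 0.054 0 0 -0.54 0;-0.001 0 0.072 0 0 -0.72 0;-0.001 0 0.09 0 0 -0.9 0;-0.001 0 0.108 0 0 -1.08 0;-0.001 0 0.126 0 0 -1.26 0;-0.001 0 0.145 0 0 -1.44 0' >/dev/null; python3 -c "
from h import *
st();print(to(500,19.5,55))
a=cams.capture('side')['frame'][170:270,160:290,::-1];b=cams.capture('top')['frame'][110:240,200:310,::-1]
cv2.imwrite('pics/c2.png',np.hstack([cv2.resize(a,(455,350),interpolation=2),cv2.resize(b,(296,350),interpolation=2)]))"
```

```text
t 5.05 p [480.2  20.1  54.9] yaw -0.091 j [ 0.04  0.11 -0.46  1.01 -0.   -3.01] F [0.7 1.  0.1] T [-0.015  0.021 -0.04 ] w -0.0
[ 0.0198 -0.0012 -0.0001]
```

View pics/c2.png

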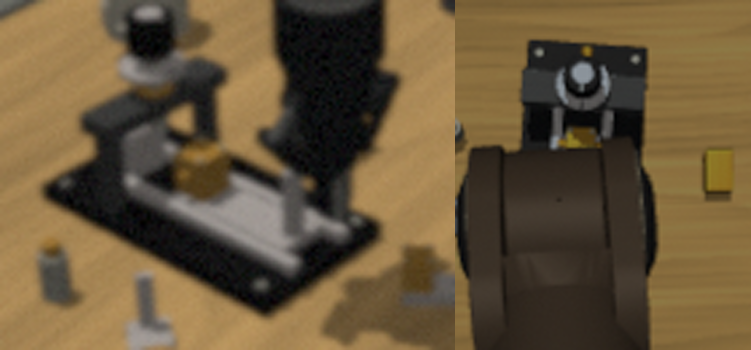

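The finger (crop 338,200) stands in line in front of the tab (crop 292,205). Now pushing along tool x.

```bash
python3 -m jog '0.005 0 0 0 0 0 0;0.01 0 0 0 0 0 0;0.015 0 0 0 0 0 0;0.02 0 0 0 0 0 0;0.024 0 0 0 0 0 0;0.028 0 0 0 0 0 0;0.031 0 0 0 0 0 0;0.034 0 0 0 0 0 0' ; python3 -c "
from h import *
st()"
```

```text
time_s: 6.15
ee_pos: [513.9, 16.9, 55.2]
orientation: [0.999, -0.047, -0.0, 0.0]
ft_force: [-1.0, 0.8, 1.5]
grip_width: 0.2
t 6.15 p [513.9  16.9  55.2] yaw -0.094 j [ 0.03  0.17 -0.38  1.02  0.   -3.01] F [-1.   0.8  1.5] T [ 0.038  0.461 -0.026] w 0.2
```

```bash
python3 -m jog '0.004 0 0 0 0 0 0;0.008 0 0 0 0 0 0;0.012 0 0 0 0 0 0;0.016 0 0 0 0 0 0;0.019 0 0 0 0 0 0;0.022 0 0 0 0 0 0;0.024 0 0 0 0 0 0;0.026 0 0 0 0 0 0' >/dev/null; python3 -c "
from h import *
st()
for c in ('side','top'):
  p=cams.capture(c);print([(np.round(d['position'],1),round(d['confidence'],2)) for d in cams.mark_of(p,'tab')])"
```

```text
t 7.15 p [539.9  14.5  55.3] yaw -0.094 j [ 0.03  0.21 -0.33  1.03 -0.   -3.02] F [-2.2  0.9 -0.7] T [0.114 0.376 0.011] w 0.1
[(array([556.2, 142.8,  40. ]), 0.96), (array([554.3,  17.3,  58.4]), 0.89), (array([363.9, -36.7,  36.5]), 0.57)]
[(array([551.2, 138.4,  31.7]), 0.65)]
```

```bash
python3 -m jog '0.001 0 0 0 0 0 0;0.002 0 0 0 0 0 0;0.003 0 0 0 0 0 0;0.0035 0 0 0 0 0 0;0.004 0 0 0 0 0 0;0.0045 0 0 0 0 0 0;0.005 0 0 0 0 0 0;0.005 0 0 0 0 0 0' |grep force; python3 -m jog '0.0003 0 0 0 0 0 0;0.0006 0 0 0 0 0 0;0.0009 0 0 0 0 0 0;0.0012 0 0 0 0 0 0;0.0014 0 0 0 0 0 0;0.0016 0 0 0 0 0 0;0.0018 0 0 0 0 0 0;0.002 0 0 0 0 0 0' |grep force; python3 -c "
from h import *
st()"
```

```text
ft_force: [-2.7, 0.9, 2.1]
ft_force: [-3.3, -0.5, 2.9]
t 9.35 p [546.7  13.8  55.3] yaw -0.094 j [ 0.03  0.22 -0.31  1.03  0.   -3.02] F [-3.3 -0.5  2.9] T [0.107 0.642 0.006] w 0.1
```

Now slow 1.2 mm calls, watching for the force rise.

```bash
python3 -m jog '0.0002 0 0 0 0 0 0;0.0004 0 0 0 0 0 0;0.0006 0 0 0 0 0 0;0.0008 0 0 0 0 0 0;0.0009 0 0 0 0 0 0;0.001 0 0 0 0 0 0;0.0011 0 0 0 0 0 0;0.0012 0 0 0 0 0 0' ; python3 -c "
from h import *
st()"
```

```text
time_s: 10.35
ee_pos: [548.0, 13.7, 55.3]
orientation: [0.999, -0.047, 0.0, 0.0]
ft_force: [-3.0, -0.1, 1.4]
grip_width: 0.3
t 10.35 p [548.   13.7  55.3] yaw -0.094 j [ 0.02  0.23 -0.31  1.03 -0.   -3.02] F [-3.  -0.1  1.4] T [0.069 0.637 0.037] w 0.3
```

```bash
python3 -m jog '0.0002 0 0 0 0 0 0;0.0004 0 0 0 0 0 0;0.0006 0 0 0 0 0 0;0.0008 0 0 0 0 0 0;0.0009 0 0 0 0 0 0;0.001 0 0 0 0 0 0;0.0011 0 0 0 0 0 0;0.0012 0 0 0 0 0 0' |grep -v ori; python3 -c "
from h import *
st()"
```

```text
time_s: 11.35
ee_pos: [548.7, 13.6, 55.3]
ft_force: [-6.4, 1.2, 4.1]
grip_width: -0.0
t 11.35 p [548.7  13.6  55.3] yaw -0.094 j [ 0.02  0.23 -0.31  1.04  0.   -3.02] F [-6.4  1.2  4.1] T [ 0.126  1.168 -0.005] w -0.0
```

```bash
python3 -m jog '0.0002 0 0 0 0 0 0;0.0004 0 0 0 0 0 0;0.0006 0 0 0 0 0 0;0.0007 0 0 0 0 0 0;0.0008 0 0 0 0 0 0;0.0008 0 0 0 0 0 0;0.0008 0 0 0 0 0 0;0.0008 0 0 0 0 0 0' |grep -v ori; python3 -c "
from h import *
st();print(to(535,15,55),to(535,15,200))"
```

```text
time_s: 12.35
ee_pos: [548.7, 13.6, 55.3]
ft_force: [-8.7, 1.3, 6.9]
grip_width: -0.4
t 12.35 p [548.7  13.6  55.3] yaw -0.094 j [ 0.02  0.23 -0.31  1.04  0.   -3.02] F [-8.7  1.3  6.9] T [ 0.17   1.643 -0.061] w -0.4
[-0.0137 -0.0001  0.0003] [-1.400e-02 -1.000e-04 -1.447e-01]
```

The carrier is home: the tool stands still at x=548.7 while the force climbs to 9 N. Backing off and going above the knob.

```bash
python3 -m jog '-0.006 0 0 0 0 0 0;-0.014 0 0 0 0 0 0;-0.014 0 -0.03 0 0 0 0;-0.014 0 -0.07 0 0 0 0;-0.014 0 -0.11 0 0 0 0.085;-0.014 0 -0.15 0 0 0 0.085;0.02 0 -0.17 0 0 0 0.085;0.05 0 -0.175 0 0 0 0.085' >/dev/null; python3 -c "
from h import *
st();
p=cams.capture('wrist');cv2.imwrite('pics/w.png',p['frame'][:,:,::-1]);print(np.round(p['xyz']))
for n in('knob_top','collar_mark','tab'):print([(np.round(d['position'],1),round(d['confidence'],2)) for d in cams.mark_of(p,n)])
p=cams.capture('side');print('tab',[(np.round(d['position'],1),round(d['confidence'],2)) for d in cams.mark_of(p,'tab')])
print(to(656.5,5.5,230))"
```

```text
t 13.35 p [601.4   8.8 232.8] yaw -0.094 j [ 0.01  0.27  0.14  1.44 -0.   -3.03] F [-0.7 -0.1  0.1] T [ 0.007 -0.014  0.029] w 72.5
[677.   2. 376.]
[(array([655.5,   4.1, 159.5]), 0.77), (array([562.9,  15.8,  57.9]), 0.23)]
[(array([620.5,  10.4,  13.1]), 0.58)]
[(array([555.3, 137.1,  33.5]), 0.72), (array([564.4,  11.4,  60. ]), 0.56)]
tab [(array([550.7, 142.5,  36.2]), 0.8), (array([368.6, -37.6,  34.2]), 0.65), (array([562.3,  18. ,  60.3]), 0.61), (array([466. , 397.9,   0.5]), 0.29)]
[ 0.0577 -0.0021 -0.0001]
```

View pics/w.png

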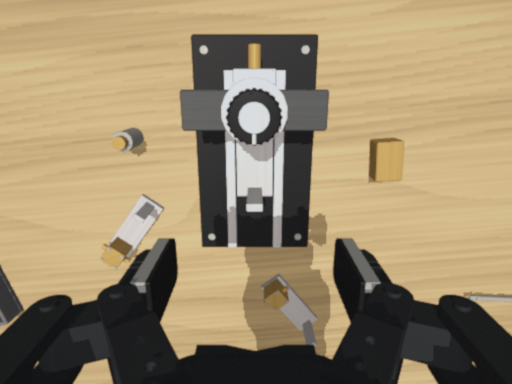

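The wrist view shows the knob's top centre at px (254,117) with its white line pointing back to (254,138). The fingers straddle column 255, and the carrier is under the gate.

```bash
python3 -c "
from h import *
p=cams.capture('wrist');k=ray(p,254.5,117,160);print(np.round(k,1));print(np.round(ray(p,209,244,15)),np.round(ray(p,302,244,15)))
print('bed axis front',np.round((ray(p,203,246,15)+ray(p,309,246,15))/2,1),'rear',np.round((ray(p,193,37,15)+ray(p,317,37,15))/2,1))
print(to(k[0],k[1],131))"
```

```text
[654.5   3.8 160. ]
[495.  75.  15.] [484. -38.  15.]
bed axis front [486.7  18.1  15. ] rear [719.   -2.8  15. ]
[ 0.0559 -0.0002  0.0991]
```

```bash
python3 -m jog '0.03 0 0 0 0 0 0.085;0.057 -0.0005 0.01 0 0 0 0.085;0.057 -0.0005 0.035 0 0 0 0.085;0.057 -0.0005 0.06 0 0 0 0.085;0.057 -0.0005 0.08 0 0 0 0.085;0.057 -0.0005 0.095 0 0 0 0.085;0.057 -0.0005 0.106 0 0 0 0.085;0.057 -0.0005 0.106 0 0 0 0.06'; python3 -m jog '0 0 0 0 0 0 0.05;0 0 0 0 0 0 0.045;0 0 0 0 0 0 0.04;0 0 0 0 0 0 0.03;0 0 0 0 0 0 0.03;0 0 0 0 0 0 0.03;0 0 0 0 0 0 0.03;0 0 0 0 0 0 0.03' ; python3 -c "
from h import *
st()
a=cams.capture('side')['frame'][150:270,150:300,::-1]
cv2.imwrite('pics/c3.png',cv2.resize(a,(750,600),interpolation=2))"
```

```text
time_s: 14.7
ee_pos: [656.0, 4.0, 123.7]
orientation: [0.999, -0.047, -0.001, 0.0]
ft_force: [0.0, 0.3, -0.6]
grip_width: 69.3
time_s: 15.7
ee_pos: [656.8, 4.1, 124.9]
orientation: [0.999, -0.047, 0.001, -0.0]
ft_force: [-0.8, 1.8, 4.9]
grip_width: 34.6
t 15.7 p [656.8   4.1 124.9] yaw -0.094 j [ 0.01  0.39  0.07  1.25  0.   -3.04] F [-0.8  1.8  4.9] T [ 0.353  0.065 -0.013] w 34.6
```

View pics/c3.png

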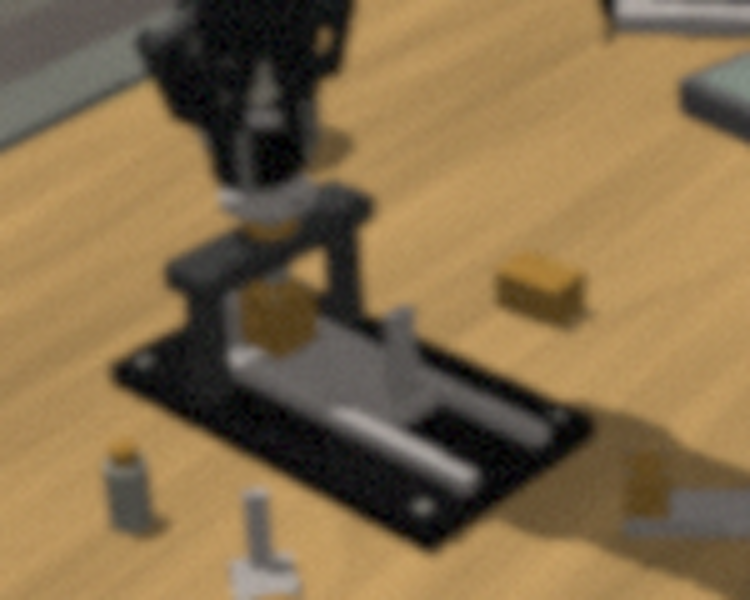

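Gripped (width 34.6), with the filter home under the foot. Turning clockwise in slow steps and following the descent of 2.5 mm/rad.

```bash
python3 -m jog '0 0 0.0002 0 0 0.08 0.03;0 0 0.0004 0 0 0.16 0.03;0 0 0.0006 0 0 0.24 0.03;0 0 0.0008 0 0 0.32 0.03;0 0 0.001 0 0 0.4 0.03;0 0 0.0012 0 0 0.48 0.03;0 0 0.0014 0 0 0.56 0.03;0 0 0.0015 0 0 0.6 0.03' >/dev/null; python3 -c "
from h import *
st()"
```

```text
t 16.75 p [656.8   3.9 123.7] yaw -0.696 j [ 0.01  0.39  0.07  1.25 -0.   -2.44] F [-1.7  0.4  6.6] T [0.094 0.373 0.174] w 34.6
```

```bash
python3 -m jog '0 0 0.0001 0 0 0.06 0.03;0 0 0.0003 0 0 0.12 0.03;0 0 0.0004 0 0 0.18 0.03;0 0 0.0006 0 0 0.24 0.03;0 0 0.0007 0 0 0.3 0.03;0 0 0.0008 0 0 0.34 0.03;0 0 0.0009 0 0 0.38 0.03;0 0 0.001 0 0 0.4 0.03' >/dev/null; python3 -c "
from h import *
st()"
```

```text
t 17.75 p [656.6   3.8 122.7] yaw -1.095 j [ 0.01  0.39  0.07  1.25 -0.   -2.04] F [-2.2  1.1  8.2] T [0.039 0.555 0.165] w 34.3
```

```bash
python3 -m jog '0 0 0.0001 0 0 0.04 0.03;0 0 0.0002 0 0 0.08 0.03;0 0 0.0003 0 0 0.12 0.03;0 0 0.0004 0 0 0.16 0.03;0 0 0.0005 0 0 0.2 0.03;0 0 0.0006 0 0 0.24 0.03;0 0 0.0007 0 0 0.28 0.03;0 0 0.0007 0 0 0.3 0.03' >/dev/null; python3 -c "
from h import *
st()"
```

```text
t 18.75 p [656.4   3.8 122. ] yaw -1.395 j [ 0.01  0.39  0.07  1.24 -0.   -1.74] F [-2.3  0.2  7.1] T [0.042 0.653 0.179] w 34.7
```

```bash
python3 -m jog '0 0 0.0001 0 0 0.04 0.03;0 0 0.0002 0 0 0.08 0.03;0 0 0.0003 0 0 0.12 0.03;0 0 0.0004 0 0 0.16 0.03;0 0 0.0005 0 0 0.2 0.03;0 0 0.0006 0 0 0.24 0.03;0 0 0.0007 0 0 0.28 0.03;0 0 0.0007 0 0 0.3 0.03' >/dev/null; python3 -c "
from h import *
st()"
```

```text
t 19.75 p [656.3   3.8 121.2] yaw -1.695 j [ 0.01  0.39  0.07  1.24 -0.   -1.44] F [-2.  -0.1  7.9] T [0.143 0.718 0.169] w 34.3
```

```bash
python3 -m jog '0 0 0.0001 0 0 0.03 0.03;0 0 0.0002 0 0 0.06 0.03;0 0 0.0003 0 0 0.09 0.03;0 0 0.0003 0 0 0.12 0.03;0 0 0.0004 0 0 0.15 0.03;0 0 0.0004 0 0 0.18 0.03;0 0 0.0005 0 0 0.2 0.03;0 0 0.0005 0 0 0.2 0.03' >/dev/null; python3 -c "
from h import *
st()"
```

```text
t 20.75 p [656.2   3.8 120.7] yaw -1.894 j [ 0.01  0.39  0.06  1.24 -0.   -1.24] F [-1.9  0.7  8. ] T [0.158 0.733 0.192] w 34.8
```

```bash
python3 -m jog '0 0 0.0001 0 0 0.04 0.03;0 0 0.0002 0 0 0.08 0.03;0 0 0.0003 0 0 0.12 0.03;0 0 0.0004 0 0 0.15 0.03;0 0 0.0005 0 0 0.18 0.03;0 0 0.0005 0 0 0.21 0.03;0 0 0.0006 0 0 0.24 0.03;0 0 0.0006 0 0 0.25 0.03' >/dev/null; python3 -c "
from h import *
st()"
```

```text
t 21.75 p [656.2   3.9 120.1] yaw -2.145 j [ 0.01  0.39  0.06  1.24  0.   -0.99] F [-2.4  1.2  7.9] T [0.249 0.795 0.127] w 35.0
```

```bash
python3 -m jog '0 0 0.0001 0 0 0.04 0.03;0 0 0.0002 0 0 0.08 0.03;0 0 0.0003 0 0 0.12 0.03;0 0 0.0004 0 0 0.15 0.03;0 0 0.0005 0 0 0.18 0.03;0 0 0.0005 0 0 0.2 0.03;0 0 0.0005 0 0 0.2 0.03;0 0 0.0005 0 0 0.2 0.03' >/dev/null; python3 -c "
from h import *
st()"
```

```text
t 22.75 p [656.1   4.  119.6] yaw -2.344 j [ 0.01  0.39  0.06  1.24  0.   -0.79] F [-3.7 -0.1  7.5] T [0.315 0.806 0.195] w 34.7
```

```bash
cat > tq.py <<'E'
from h import *
st(); a=[]
for i in range(4):
    cams.capture('wrist'); a.append(sensors.observe()["ft_torque"][2])
print("Tz",np.round(a,3),round(np.mean(a),3))
E
python3 -m jog '0 0 0.0001 0 0 0.03 0.03;0 0 0.0002 0 0 0.06 0.03;0 0 0.0003 0 0 0.09 0.03;0 0 0.0003 0 0 0.12 0.03;0 0 0.0004 0 0 0.15 0.03;0 0 0.0004 0 0 0.18 0.03;0 0 0.0005 0 0 0.2 0.03;0 0 0.0005 0 0 0.2 0.03' >/dev/null; python3 tq.py
```

```text
t 23.75 p [656.1   4.  119.3] yaw -2.544 j [ 0.01  0.39  0.06  1.24  0.   -0.59] F [-4.1  1.7  8.2] T [0.397 0.894 0.176] w 34.6
Tz [0.21  0.162 0.162 0.16 ] 0.173
```

```bash
python3 -m jog '0 0 0.0001 0 0 0.03 0.03;0 0 0.0002 0 0 0.06 0.03;0 0 0.0003 0 0 0.09 0.03;0 0 0.0003 0 0 0.12 0.03;0 0 0.0004 0 0 0.15 0.03;0 0 0.0004 0 0 0.18 0.03;0 0 0.0005 0 0 0.2 0.03;0 0 0.0005 0 0 0.2 0.03' >/dev/null; python3 tq.py
```

```text
t 24.95 p [656.1   4.1 119.2] yaw -2.744 j [ 0.01  0.39  0.06  1.24  0.   -0.39] F [-4.5  0.5 11.1] T [0.458 0.956 0.248] w 34.6
Tz [0.241 0.288 0.247 0.259] 0.258
```

Contact: torque is rising (0.26). Now small 0.1 rad steps without feed.

```bash
python3 -m jog '0 0 0 0 0 0.02 0.03;0 0 0 0 0 0.04 0.03;0 0 0 0 0 0.06 0.03;0 0 0 0 0 0.08 0.03;0 0 0 0 0 0.1 0.03;0 0 0 0 0 0.1 0.03;0 0 0 0 0 0.1 0.03;0 0 0 0 0 0.1 0.03' >/dev/null; python3 tq.py
```

```text
t 26.15 p [656.2   4.2 119.2] yaw -2.844 j [ 0.01  0.39  0.06  1.24  0.   -0.29] F [-4.2  1.3 10.2] T [0.445 1.008 0.243] w 35.1
Tz [0.294 0.275 0.245 0.278] 0.273
```

```bash
python3 -m jog '0 0 0 0 0 0.02 0.03;0 0 0 0 0 0.04 0.03;0 0 0 0 0 0.06 0.03;0 0 0 0 0 0.08 0.03;0 0 0 0 0 0.1 0.03;0 0 0 0 0 0.1 0.03;0 0 0 0 0 0.1 0.03;0 0 0 0 0 0.1 0.03' >/dev/null; python3 tq.py
```

```text
t 27.35 p [656.1   4.2 119.2] yaw -2.944 j [ 0.01  0.39  0.06  1.24  0.   -0.19] F [-4.6  1.4 10.9] T [0.389 0.96  0.232] w 34.8
Tz [0.255 0.33  0.342 0.299] 0.306
```

```bash
python3 -m jog '0 0 0 0 0 0.02 0.03;0 0 0 0 0 0.04 0.03;0 0 0 0 0 0.06 0.03;0 0 0 0 0 0.08 0.03;0 0 0 0 0 0.1 0.03;0 0 0 0 0 0.1 0.03;0 0 0 0 0 0.1 0.03;0 0 0 0 0 0.1 0.03' >/dev/null; python3 tq.py
```

```text
t 28.55 p [656.2   4.2 119.1] yaw -3.044 j [ 0.01  0.39  0.06  1.24  0.   -0.09] F [-4.2  0.5 10.7] T [0.374 0.934 0.246] w 34.7
Tz [0.254 0.306 0.254 0.301] 0.279
```

```bash
python3 -m jog '0 0 0 0 0 0.02 0.03;0 0 0 0 0 0.04 0.03;0 0 0 0 0 0.06 0.03;0 0 0 0 0 0.08 0.03;0 0 0 0 0 0.1 0.03;0 0 0 0 0 0.1 0.03;0 0 0 0 0 0.1 0.03;0 0 0 0 0 0.1 0.03' >/dev/null; python3 tq.py
```

```text
t 29.75 p [656.2   4.3 119.1] yaw 3.14 j [0.01 0.39 0.06 1.24 0.   0.01] F [-4.1  1.4 11.5] T [0.425 0.933 0.354] w 34.6
Tz [0.325 0.356 0.316 0.302] 0.325
```

```bash
python3 -m jog '0 0 0 0 0 0.02 0.03;0 0 0 0 0 0.04 0.03;0 0 0 0 0 0.06 0.03;0 0 0 0 0 0.08 0.03;0 0 0 0 0 0.1 0.03;0 0 0 0 0 0.1 0.03;0 0 0 0 0 0.1 0.03;0 0 0 0 0 0.1 0.03' >/dev/null; python3 tq.py
```

```text
t 30.95 p [656.2   4.3 119.1] yaw 3.039 j [0.01 0.39 0.06 1.24 0.   0.11] F [-3.4  1.1 10.6] T [ 0.473  0.893 -0.024] w 34.0
Tz [-0.014 -0.006  0.022  0.013] 0.004
```

Torque fell from 0.33 to 0 at once, which is the first click. Going a little further (0.12 rad), well before a second one, to seat the slip.

```bash
python3 -m jog '0 0 0 0 0 0.02 0.03;0 0 0 0 0 0.04 0.03;0 0 0 0 0 0.06 0.03;0 0 0 0 0 0.08 0.03;0 0 0 0 0 0.1 0.03;0 0 0 0 0 0.12 0.03;0 0 0 0 0 0.12 0.03;0 0 0 0 0 0.12 0.03' >/dev/null; python3 tq.py
```

```text
t 32.15 p [656.2   4.3 119.1] yaw 2.919 j [0.01 0.39 0.06 1.24 0.   0.23] F [-3.9  1.9 10.1] T [0.43  0.846 0.144] w 34.5
Tz [0.095 0.105 0.156 0.132] 0.122
```

```bash
python3 -m jog '0 0 0 0 0 0 0.085;0 0 0 0 0 0 0.085;0 0 0 0 0 0 0.085;0 0 0 0 0 0 0.085;0 0 -0.02 0 0 0 0.085;0 0 -0.05 0 0 0 0.085;0 0 -0.08 0 0 0 0.085;-0.03 0 -0.11 0 0 0 0.085' >/dev/null; python3 -c "
from h import *
st()
p=cams.capture('wrist');cv2.imwrite('pics/w2.png',p['frame'][:,:,::-1])
print([(np.round(d['position'],1),round(d['confidence'],2)) for d in cams.mark_of(p,'knob_top')])
k=R.from_quat(p['rotation']).inv().apply(np.array([656,4.2,148])-p['xyz']);u=int(p['cx']-p['fx']*k[0]/k[2]);v=int(p['cy']+p['fy']*k[1]/k[2]);print(u,v)
f=p['frame'][max(v-60,0):v+60,max(u-70,0):u+70,::-1]
cv2.imwrite('pics/w3.png',cv2.resize(f,None,fx=5,fy=5,interpolation=2))"
```

```text
t 33.35 p [684.9  -2.4 229.7] yaw 2.919 j [-0.    0.45  0.38  1.51  0.    0.22] F [ 0.2 -0.8  0.2] T [ 0.03  -0.028  0.007] w 85.1
[(array([654.5,   0.8, 154.2]), 0.82), (array([ 6.502e+02, -3.000e-01,  1.411e+02]), 0.72)]
255 151
```

View pics/w3.png

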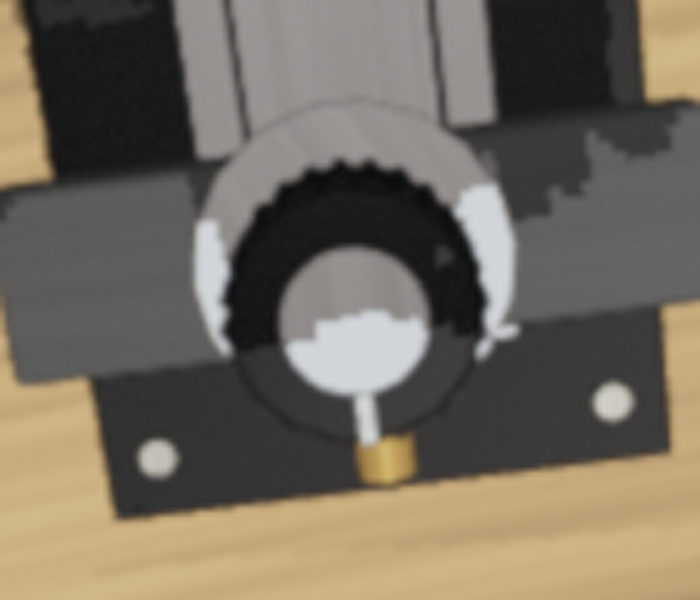

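The white knob line now points to bed +x, at crop (365,420), about half a turn. The collar's black line is hidden behind the knob on that side. Moving the camera beyond the knob to see it.

```bash
python3 -m jog '-0.01 0 0 0 0 0 0.085;-0.02 0 0 0 0 0 0.085;-0.03 0 0 0 0 0 0.085;-0.04 0 0 0 0 0 0.085;-0.05 0 0 0 0 0 0.085;-0.06 0 0 0 0 0 0.085;-0.068 0 0 0 0 0 0.085;-0.068 0 0 0 0 0 0.085' >/dev/null; python3 -c "
from h import *
st()
p=cams.capture('wrist')
k=R.from_quat(p['rotation']).inv().apply(np.array([656,4.2,140])-p['xyz']);u=int(p['cx']-p['fx']*k[0]/k[2]);v=int(p['cy']+p['fy']*k[1]/k[2]);print(u,v)
f=p['frame'][max(v-60,0):v+60,max(u-70,0):u+70,::-1]
cv2.imwrite('pics/w4.png',cv2.resize(f,None,fx=5,fy=5,interpolation=2))"
```

```text
t 34.45 p [752.6 -17.9 227.1] yaw 2.919 j [-0.02  0.61  0.64  1.6  -0.    0.2 ] F [ 0.2 -0.  -0.4] T [0.032 0.069 0.001] w 85.0
255 44
```

View pics/w4.png

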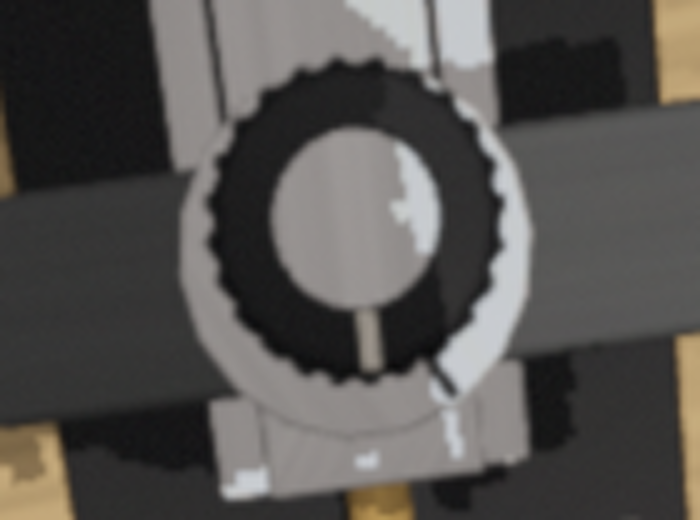

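The collar's black line at crop (443,376) lies about 37° from down, and the knob's white line about 6°. That is a slip of about 31° = 0.54 rad, one click and inside 0.25–1.3. A quick tab check, then hand in.

```bash
python3 -c "
from h import *
p=cams.capture('side');print('tab',[(np.round(d['position'],1),round(d['confidence'],2)) for d in cams.mark_of(p,'tab')])
st();print(order.hand_in())"
```

```text
tab [(array([362.5, -39. ,  33.2]), 0.88), (array([551.5, 140.2,  35. ]), 0.85)]
t 34.6 p [752.  -17.7 227.8] yaw 2.919 j [-0.02  0.61  0.63  1.6   0.    0.2 ] F [-0.3  0.   0.4] T [ 0.034  0.034 -0.024] w 85.0
the job is handed in; nothing more can be done
None
```

I pushed the carrier home, clamped the filter with one torque-limiter click, let go and handed the job in at about 34.6 s of the 72 s allowed.

- **Carrier:** I pushed it by its tab until the tool stood still at x = 548.7 mm while the push force rose. The highest force I read was about 9 N, against the 25 N limit. Right after the push, the side and wrist cameras put the tab at x = 562 and 564 mm; home is about 564 mm.
- **Knob:** I turned it clockwise about 3.1 rad. The torque was about 0.17 N m turning freely, rose to about 0.33 N m, then dropped to 0 at the first click. I turned 0.12 rad further and released.
- **Slip check:** The last close view showed the knob line about 31° (0.54 rad) ahead of the collar line. That is one click, inside the 0.25–1.3 rad range.
- **Hands off:** The gripper was open and clear, with the force reading near zero.

**Not confirmed:** In the last side picture the network found only the two look-alike tabs, not the carrier's own, so the tab's position after clamping was not measured again. The clamping force was not measured directly; I infer it from the limiter slipping. I did not measure the other objects again, but the tool stayed clear of them.

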